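Turn the condiment row round for the guests

ROBOT

A 6-joint arm with a two-finger parallel gripper is mounted at the origin on the work surface. World frame = base frame: x ahead of the robot, y to its left, z up, the work surface at z = 0. Lengths are in m, angles in degrees, forces in N, time in s.
With the tool pointing down it reaches from about 0.275 to 0.725 m from the base axis. Payload 5.6 kg.
Tool frame: the origin (TCP) lies midway between the tips of the shut fingers; the grasp point (between the pads) lies 19 mm behind it (manip.grasp_offset is the distance from the TCP to the grasp point, in m); z points along the fingers, y is the direction in which the jaws open and shut (so a half turn about z gives the same grasp; the last joint's range is limited). The gripper opens to 85 mm and grips with 20 to 120 N. Pads are 22 mm wide; open, the fingers measure 114 mm over their backs; the gripper's body (76 mm by 85 mm) begins 54 mm behind the grasp point. The pads swing forward as they close: fully open they stand 13 mm farther back than shut.
Start: joints at [90.39, 14.616, 6.199, 0, -81.583, -16.306], TCP at [0.151, 0.529, 0.211] pointing down, gripper open.
Joint ranges: [-168.99, 168.99], [-69.2, 112.95], [-62.41, 85.93], [-164.36, 98.24], [-168.68, -3.75], [-174.98, 174.98]. Speed limits (degrees/s): [147.25, 147.25, 180, 180, 180, 180].

INTERFACE

Orientations are given as a 3x3 rotation matrix whose columns are the frame's x, y, z axes.
In Python, from plant import sensors, optics, manip gives the robot as it stands.
- The arm moves only by the shell command python3 -m jog 'ROWS'. ROWS is JSON, one flat list of numbers, 7 for each row, row after row: the shift along the tool's x, y, z in m, then the turn, a rotation vector about the tool's x, y, z in degrees, then the opening, from 0 (shut) to 1 (fully open). A call has 1 to 20 rows; each row is the pose to reach, as a shift and turn from the pose commanded when the call began, along the tool's axes at that moment; what a row does not reach only later rows make up. A row lasts 1/12 s, in which the tool goes at most 41.7 mm and 7.16 degrees, less where a joint would pass 70% of its speed; a pose out of reach is approached as far as the arm can. A call with a gripper value outside its range is refused whole. The fingers move at their own pace and stop on an object; the grip force is fixed at half the most. Time passes only in rows, so rows that repeat a pose let the fingers close. It gives the time, the measured TCP pose, the force and the opening at its end, in the units of the state.
- sensors.state(): the state, without advancing time (a new reading comes with each control period).
- optics.snapshot(name): name is "scene" or "top" or "wrist"; returns (picture, depth): 400x640x3 uint8, red, green, blue; 400x640 float32, m along the optical axis (not along the pixel's ray), 0 where there is no reading.
- optics.calibration(name): a dict with "camera_matrix" (3x3 intrinsics, pixels), "k1" (the pictures are not rectified: a ray, as slopes to the right and down, at radius r is drawn at 1 + k1 r^2 times it, then the intrinsics apply), "view" (4x4, takes a point from world to camera coordinates); the wrist camera has in their place "T_tool_cam" (4x4, takes a point from camera to tool coordinates, whose origin is the TCP and whose axes are the flange's). Camera axes: x right, y up, looking along -z (the intrinsics and any distortion apply to the point x, -y, -z); pixel columns grow to the right and rows downward; lengths in m; the calibration is good to about 2 mm. A picture is of the moment at which its call begins: read the wrist's pose just before it. calibration takes no time and is no camera call.
- manip.hand_in(): hands the job in, once; it reports no verdict.
The state is a dict: "clock": time; "joints": joint angles; "qd": joint speeds; "tau": joint torques, N m; "tool_pos": TCP position; "eef_rot": TCP orientation; "contact_force": force on the tool from outside, world axes, zero at the start; "moment": the same for the moment, N m; "grip_width": opening from 0.0 (shut) to 1.0 (fully open).
Only numpy, scipy, OpenCV 4.12 (cv2) and the standard library are available. Lean on these libraries where they do the work, as an engineer would, in place of code of your own. Each camera call takes 0.05 s, during which the arm holds its last target. There are 200 camera calls.

TASK

Move the four condiment pots from the grey storage rack into the bays of the wooden serving rack, one to a bay and in reverse order, so that guests across the table read the row the way you read it now: the pot that now stands leftmost as seen from the robot goes into the rightmost bay, the second from the left into the second from the right, and so on. Each must end standing upright on the floor of its bay, let go and still, and none may be tipped over on the way.

Things in the scene. Friction and masses are not known exactly. Their poses are not given: they have to be found in the camera images.
- mill: beech pepper mill, turned, 105 mm high: foot 50 mm across up to 20 mm, straight waist 40 mm across from 26 to 78 mm (grip it there, about 60 mm up), head 44 mm across above. 0.12 to 0.2 kg. Origin: centre of its underside, z up along its axis
- tin: square bare-metal spice tin, body 50 x 50 mm and 62 mm high, with a slightly narrower dark lid (47 x 47 mm) on top, 75 mm high in all; lid fixed on. Grip it by two opposite sides about 40 mm up. 0.11 to 0.18 kg. Origin: centre of its underside, x and y square to its sides, z up; turned up to 0.2 rad from the rack it stands on
- jar: round earthenware jar, 52 mm across and straight up to 66 mm, narrowing to a cork stopper 36 mm across, 90 mm high in all; stopper fixed. Grip it about 45 mm up. 0.16 to 0.26 kg. Origin: centre of its underside, z up
- cellar: low round white ceramic salt cellar, 56 mm across and straight up to 46 mm, with a lid and a small ball knob on top, 70 mm high in all; lid fixed on. Grip its body about 34 mm up. 0.14 to 0.24 kg. Origin: centre of its underside, z up
- storage_rack: painted grey storage rack where the row stands at the start: a fixed low board 100 mm (x) by 345 mm (y), 12 mm thick, with 8 mm wide lips rising to 18 mm along its two long edges. Four cork pads lie on it in a row along its y axis, at y = +127.5, +42.5, -42.5 and -127.5 mm, x = 0. Origin: centre of its underside, z up; its y axis points roughly to the robot's left (within 0.35 rad). It may stand on the robot's left or right
- serving_rack: wooden serving rack, empty at the start, fixed: 96 mm (x) by 343 mm (y), with four square bays 72 mm wide in a row along its y axis, centres at y = +127.5, +42.5, -42.5 and -127.5 mm, x = 0. The bay floors are 10 mm above the table, the walls round them rise to 20 mm. Origin: centre of its underside, z up; its y axis points roughly to the robot's left (within 0.35 rad). It may stand on the robot's left or right
- pad_mill: round cork pad, 66 mm across and 4 mm thick, fixed on the storage rack; the pepper mill stands on it at the start, with its underside on the pad's top. Origin: centre of the pad's underside; x and y axes parallel to the storage rack's. The pads all look alike and stay where they are, so this pad still marks the pepper mill's place in the old row after the pepper mill has gone
- pad_tin: round cork pad, 66 mm across and 4 mm thick, fixed on the storage rack; the square tin stands on it at the start, with its underside on the pad's top. Origin: centre of the pad's underside; x and y axes parallel to the storage rack's. The pads all look alike and stay where they are, so this pad still marks the square tin's place in the old row after the square tin has gone
- pad_jar: round cork pad, 66 mm across and 4 mm thick, fixed on the storage rack; the earthenware jar stands on it at the start, with its underside on the pad's top. Origin: centre of the pad's underside; x and y axes parallel to the storage rack's. The pads all look alike and stay where they are, so this pad still marks the earthenware jar's place in the old row after the earthenware jar has gone
- pad_cellar: round cork pad, 66 mm across and 4 mm thick, fixed on the storage rack; the salt cellar stands on it at the start, with its underside on the pad's top. Origin: centre of the pad's underside; x and y axes parallel to the storage rack's. The pads all look alike and stay where they are, so this pad still marks the salt cellar's place in the old row after the salt cellar has gone

How it is judged (in metres and radians):
At the end, for the whole second after the job is handed in: Each pot stands in the serving-rack bay that mirrors its old place (its pad's number from the left = bay's number from the right): within 15 mm of the bay's centre along each rack axis, underside within 4 mm of the floor, upright within 0.1 rad, at rest (under 0.02 m/s, 0.2 rad/s) (((y of pad_mill in the frame of storage_rack between 0.0975 and 0.1575 m and y of mill in the frame of serving_rack between -0.1425 and -0.1125 m) or (y of pad_mill in the frame of storage_rack between 0.0125 and 0.0725 m and y of mill in the frame of serving_rack between -0.0575 and -0.0275 m) or (y of pad_mill in the frame of storage_rack between -0.0725 and -0.0125 m and y of mill in the frame of serving_rack between 0.0275 and 0.0575 m) or (y of pad_mill in the frame of storage_rack between -0.1575 and -0.0975 m and y of mill in the frame of serving_rack between 0.1125 and 0.1425 m)) and x of mill in the frame of serving_rack between -0.015 and 0.015 m and z of mill in the frame of serving_rack between 0.006 and 0.014 m and angle between each of mill, tin, jar, cellar's own z axis and vertical below 0.1 rad and linear speed of each of mill, tin, jar, cellar below 0.02 m/s and angular speed of each of mill, tin, jar, cellar below 0.2 rad/s and ((y of pad_tin in the frame of storage_rack between 0.0975 and 0.1575 m and y of tin in the frame of serving_rack between -0.1425 and -0.1125 m) or (y of pad_tin in the frame of storage_rack between 0.0125 and 0.0725 m and y of tin in the frame of serving_rack between -0.0575 and -0.0275 m) or (y of pad_tin in the frame of storage_rack between -0.0725 and -0.0125 m and y of tin in the frame of serving_rack between 0.0275 and 0.0575 m) or (y of pad_tin in the frame of storage_rack between -0.1575 and -0.0975 m and y of tin in the frame of serving_rack between 0.1125 and 0.1425 m)) and x of tin in the frame of serving_rack between -0.015 and 0.015 m and z of tin in the frame of serving_rack between 0.006 and 0.014 m and ((y of pad_jar in the frame of storage_rack between 0.0975 and 0.1575 m and y of jar in the frame of serving_rack between -0.1425 and -0.1125 m) or (y of pad_jar in the frame of storage_rack between 0.0125 and 0.0725 m and y of jar in the frame of serving_rack between -0.0575 and -0.0275 m) or (y of pad_jar in the frame of storage_rack between -0.0725 and -0.0125 m and y of jar in the frame of serving_rack between 0.0275 and 0.0575 m) or (y of pad_jar in the frame of storage_rack between -0.1575 and -0.0975 m and y of jar in the frame of serving_rack between 0.1125 and 0.1425 m)) and x of jar in the frame of serving_rack between -0.015 and 0.015 m and z of jar in the frame of serving_rack between 0.006 and 0.014 m and ((y of pad_cellar in the frame of storage_rack between 0.0975 and 0.1575 m and y of cellar in the frame of serving_rack between -0.1425 and -0.1125 m) or (y of pad_cellar in the frame of storage_rack between 0.0125 and 0.0725 m and y of cellar in the frame of serving_rack between -0.0575 and -0.0275 m) or (y of pad_cellar in the frame of storage_rack between -0.0725 and -0.0125 m and y of cellar in the frame of serving_rack between 0.0275 and 0.0575 m) or (y of pad_cellar in the frame of storage_rack between -0.1575 and -0.0975 m and y of cellar in the frame of serving_rack between 0.1125 and 0.1425 m)) and x of cellar in the frame of serving_rack between -0.015 and 0.015 m and z of cellar in the frame of serving_rack between 0.006 and 0.014 m); the robot touches nothing.
It fails at once if a pot is tipped over (tilted more than 0.7 rad) (angle between any of mill, tin, jar, cellar's own z axis and vertical above 0.7 rad).
It also fails if it takes over 115 s, if anything falls off the work surface, if the arm or the gripper's body presses on something with over 40 N, if the wrist force passes 120 N, or if a joint passes its speed limit or range.

## Working session

There is one attempt and no reset: what is moved stays moved. The work goes in short steps, Python scripts to look and compute and a shell command to move; the robot and the scene stay as the last step left them, time stands still between calls to the robot, and variables do not carry over. Pictures are saved under pics/ and viewed, about 12 in all and at most 16, crops included, and the job is handed in when it is done.

```bash
ls; mkdir -p pics
python3 - <<'E'
from plant import sensors, optics, manip
import cv2,numpy as np
print(sensors.state()); print(manip.grasp_offset)
for n in("top","scene"):
    p,d=optics.snapshot(n); cv2.imwrite(f"pics/{n}0.png",p[:,:,::-1]); np.savez(f"pics/{n}0.npz",p=p,d=d); print(n,optics.calibration(n),(d>0).mean())
print(optics.calibration("wrist"))
E
```

```text
pics
{'clock': 0.0, 'joints': array([ 9.03910250e+01,  1.46525662e+01,  6.12810204e+00, -2.69565959e-02,
       -8.15839263e+01, -1.63043535e+01]), 'qd': array([ 0.03678349,  0.03425757, -0.04516784,  0.08518281,  0.07218986,
       -0.00947158]), 'tau': array([ 1.09600347e-03, -3.86633456e+01,  2.37942141e+01,  5.36489233e+00,
       -6.10713847e-03, -1.92934129e-05]), 'tool_pos': array([0.1506193 , 0.52839246, 0.20978316]), 'eef_rot': array([[ 9.61658570e-01, -2.74249140e-01, -4.52493529e-04],
       [-2.74249501e-01, -9.61656706e-01, -1.89488586e-03],
       [ 8.45273820e-05,  1.94632935e-03, -9.99998102e-01]]), 'contact_force': array([ 0.4462996 , -0.42154042,  0.17555277]), 'moment': array([-0.00284616, -0.06847585, -0.05924679]), 'grip_width': 1.0006807139953893}
0.0187
top {'camera_matrix': array([[391.67956687,   0.        , 319.41736139],
       [  0.        , 391.67956687, 193.43472981],
       [  0.        ,   0.        ,   1.        ]]), 'k1': -0.07631915939242129, 'view': array([[-0.01835143, -0.99983076, -0.00129168,  0.02317569],
       [ 0.99018298, -0.01835336,  0.13
[... 491 characters left out ...]
375],
       [ 0.56813707,  0.24699882,  0.78499162, -1.33966589],
       [ 0.        ,  0.        ,  0.        ,  1.        ]])} 0.99609765625
{'camera_matrix': array([[297.53444516,   0.        , 317.69809738],
       [  0.        , 297.53444516, 201.62855138],
       [  0.        ,   0.        ,   1.        ]]), 'k1': -0.02019832158241541, 'T_tool_cam': array([[-7.52754942e-04,  9.53365111e-01,  3.01818485e-01,
         7.66422494e-02],
       [ 9.99998825e-01,  1.12060884e-03, -1.04564607e-03,
        -4.01346787e-04],
       [-1.33510294e-03,  3.01817344e-01, -9.53364835e-01,
        -1.63843603e-01],
       [ 0.00000000e+00,  0.00000000e+00,  0.00000000e+00,
         1.00000000e+00]])}
```

View pics/top0.png

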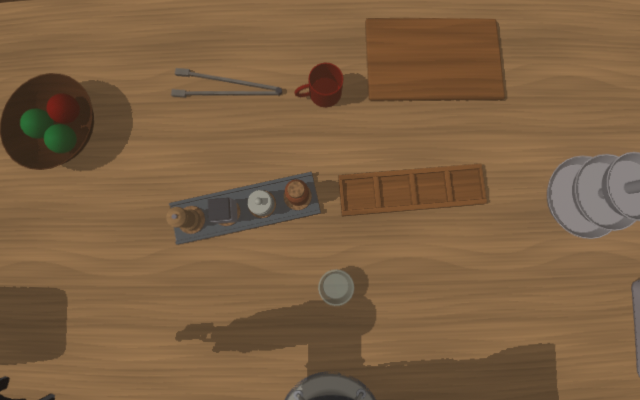

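View pics/scene0.png

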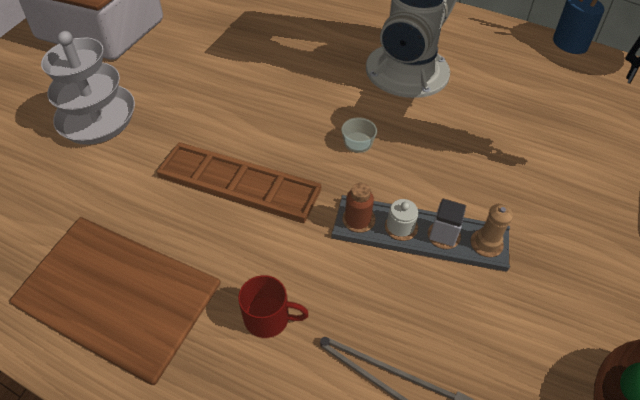

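Top view: the storage rack runs from (172,222) to (318,193). From the left it holds the mill (180,217), tin (220,209), cellar (260,202) and jar (297,193). The serving rack runs from (341,195) to (485,185) on the right. So mill goes to bay y=-127.5, tin to -42.5, cellar to +42.5 and jar to +127.5.

```bash
cat > h.py <<'E'
import numpy as np,cv2
from plant import sensors, optics, manip
def cam(name,st=None):
    c=optics.calibration(name)
    if name=="wrist":
        T=np.eye(4);T[:3,:3]=st["eef_rot"];T[:3,3]=st["tool_pos"];return c,T@c["T_tool_cam"]
    return c,np.linalg.inv(c["view"])
def rays(c,T,uv):
    n=cv2.undistortPoints(np.asarray(uv,float).reshape(-1,1,2),c["camera_matrix"],np.array([c["k1"],0,0,0.]))[:,0]
    return T[:3,3],np.c_[n[:,0],-n[:,1],-np.ones(len(n))]@T[:3,:3].T
def plane(c,T,uv,z):
    o,d=rays(c,T,uv);return o+d*((z-o[2])/d[:,2])[:,None]
def cloud(c,T,d):
    v,u=np.mgrid[:400,:640];o,r=rays(c,T,np.c_[u.ravel(),v.ravel()])
    return (o+r*d.ravel()[:,None]).reshape(400,640,3)
def proj(c,T,P):
    q=(np.atleast_2d(P)-T[:3,3])@T[:3,:3];x=q[:,0]/-q[:,2];y=-q[:,1]/-q[:,2];f=1+c["k1"]*(x*x+y*y)
    K=c["camera_matrix"];return np.c_[K[0,0]*x*f+K[0,2],K[1,1]*y*f+K[1,2]]
E
python3 - <<'E'
from h import *
for n in("top","scene"):
    c,T=cam(n);z=np.load(f"pics/{n}0.npz");P=cloud(c,T,z["d"])
    zz=P[...,2]; tab=(z["d"]>0)&(abs(zz)<.006); print(n,"table z",np.median(zz[tab]))
    X,Y=P[...,0],P[...,1]
    reg=(X>.3)&(X<.65)&(Y>-.5)&(Y<.5)&(z["d"]>0)
    hsv=cv2.cvtColor(z["p"],cv2.COLOR_RGB2HSV)
    m=(reg&(zz>.006)&(zz<.2)).astype(np.uint8)
    k,l,s,ce=cv2.connectedComponentsWithStats(m)
    for i in range(1,k):
        if s[i,4]>300:
            q=P[l==i]; low=q[q[:,2]<.025]
            print(s[i],"box",cv2.minAreaRect(low[:,:2].astype(np.float32)),"zmax",q[:,2].max(), np.percentile(q[:,2],[5,25,50]).round(4))
            cx=q[:,:2]
    hi=(reg&(zz>.055)&(zz<.2)).astype(np.uint8)
    k,l,s,ce=cv2.connectedComponentsWithStats(hi)
    for i in range(1,k):
        if s[i,4]>20: q=P[l==i]; t=q[q[:,2]>q[:,2].max()-.006]; print("hi",s[i],q.mean(0).round(4),"top",t.mean(0).round(4),q[:,2].max().round(4))
E
```

```text
top table z -0.001185512031930569
[ 338  163  149   53 5770] box ((0.5275048017501831, -0.2053830474615097), (0.09759940207004547, 0.3434734046459198), 3.7144553661346436) zmax 0.023228753053648132 [0.0068 0.0084 0.0102]
[ 166  172  155   72 6324] box ((0.4906613230705261, 0.19001194834709167), (0.10117689520120621, 0.3436545729637146), 11.741962432861328) zmax 0.12220286837632832 [0.0089 0.0115 0.0159]
hi [285 179  24  25 468] [0.5155 0.0626 0.0935] top [0.5187 0.0639 0.1048] 0.1081
hi [247 190  26  25 490] [0.4969 0.1452 0.0672] top [0.4983 0.1465 0.0836] 0.0871
hi [208 198  26  25 582] [0.4793 0.2269 0.0859] top [0.4808 0.2296 0.0901] 0.094
hi [166 207  28  21 455] [0.4622 0.3105 0.1033] top [0.4635 0.3146 0.1179] 0.1222
scene table z 0.0009203836179394465
[341 122  36  30 409] box ((0.3228493928909302, -0.015754714608192444), (0.0682617649435997, 0.04363610967993736), 87.55803680419922) zmax 0.04740446360521944 [0.0078 0.0171 0.0295]
[ 157  142  164   80 6169] box ((0.5273442268371582, -0.20281174778938293), (0.10047361999750137, 0.34343573451042175), 3.536513090133667) zmax 0.025681302508625103 [0.0086 0.0107 0.0129]
[ 331  183  182   88 9045] box ((0.4662095010280609, 0.18887072801589966), (0.15457604825496674, 0.3475828766822815), 11.298625946044922) zmax 0.12356022558674717 [0.0108 0.0138 0.0195]
hi [345 183  29  35 766] [0.53   0.0691 0.0888] top [0.5204 0.066  0.1068] 0.1097
hi [389 199  29  27 625] [0.5046 0.15   0.0683] top [0.4991 0.1497 0.0851] 0.0887
hi [433 198  34  38 882] [0.4912 0.2334 0.0841] top [0.483  0.2329 0.0924] 0.0966
hi [483 203  30  37 743] [0.4748 0.3173 0.0981] top [0.4656 0.3178 0.1195] 0.1236
```

```bash
python3 -m jog '[0.445,0.28,-0.04,0,0,62.4,1, 0.445,0.28,-0.04,0,0,62.4,1, 0.445,0.28,-0.04,0,0,62.4,1, 0.445,0.28,-0.04,0,0,62.4,1, 0.445,0.28,-0.04,0,0,62.4,1, 0.445,0.28,-0.04,0,0,62.4,1, 0.445,0.28,-0.04,0,0,62.4,1, 0.445,0.28,-0.04,0,0,62.4,1, 0.445,0.28,-0.04,0,0,62.4,1, 0.445,0.28,-0.04,0,0,62.4,1, 0.445,0.28,-0.04,0,0,62.4,1, 0.445,0.28,-0.04,0,0,62.4,1, 0.445,0.28,-0.04,0,0,62.4,1, 0.445,0.28,-0.04,0,0,62.4,1, 0.445,0.28,-0.04,0,0,62.4,1, 0.445,0.28,-0.04,0,0,62.4,1, 0.445,0.28,-0.04,0,0,62.4,1]'
python3 - <<'E'
from h import *
s=sensors.state();print(s["joints"].round(1),abs(s["qd"]).max(),s["tool_pos"])
p,d=optics.snapshot("wrist");cv2.imwrite("pics/w1.png",p[:,:,::-1]);np.savez("pics/w1.npz",p=p,d=d,eef_rot=s["eef_rot"],tool_pos=s["tool_pos"])
E
```

```text
clock: 1.52
tool_pos: [0.5014, 0.1382, 0.2505]
eef_rot: [[0.204, -0.979, -0.0], [-0.979, -0.204, 0.0], [-0.0, 0.0, -1.0]]
contact_force: [0.5, -0.3, -0.5]
grip_width: 0.996
[ 32.7  10.7   6.9  -0.  -86.2 -20.9] 0.598521726140705 [0.50135701 0.13824913 0.25049831]
```

View pics/w1.png

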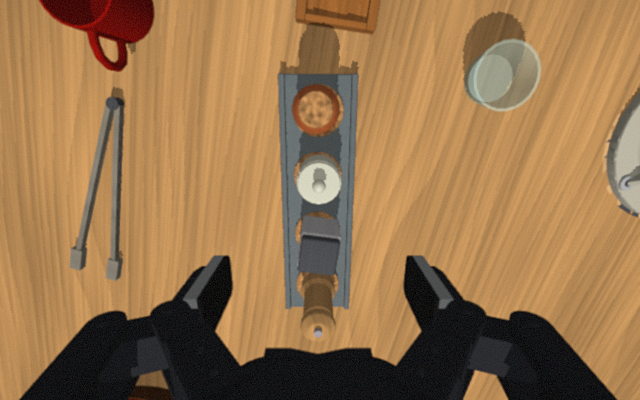

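Wrist view: the rack runs vertically, x about 280–355. Up is robot-right. The jar is at (318,110), cellar (319,183), tin lid (320,252) and mill head (318,330).

```bash
cat > m.py <<'E'
from h import *
def meas(f):
    z=np.load(f);c,T=cam("wrist",z);P=cloud(c,T,z["d"]);zz=P[...,2];X,Y=P[...,0],P[...,1]
    ok=(z["d"]>0)&(X>.38)&(X<.66)&(Y>-.45)&(Y<.42)
    m=np.zeros(ok.shape,np.uint8);m[:]=ok&(zz>.004)&(zz<.135)
    k,l,s,_=cv2.connectedComponentsWithStats(m)
    for i in range(1,k):
        if s[i,4]>1500:
            q=P[l==i];low=q[(q[:,2]<.022)&(q[:,2]>.006)]
            print("rack",cv2.minAreaRect(low[:,:2].astype(np.float32)),"z pct",np.percentile(low[:,2],[5,50,95]).round(4))
    return z,c,T,P,ok
def lev(P,ok,a,b,amin=40):
    m=np.zeros(ok.shape,np.uint8);m[:]=ok&(P[...,2]>a)&(P[...,2]<b)
    k,l,s,_=cv2.connectedComponentsWithStats(m)
    for i in range(1,k):
        if s[i,4]>amin:
            q=P[l==i];ci,r=cv2.minEnclosingCircle(q[:,:2].astype(np.float32))
            rc=cv2.minAreaRect(q[:,:2].astype(np.float32))
            print("lev",a,s[i].tolist(),"circ",np.round(ci,4),round(r,4),"rect",np.round(rc[0],4),np.round(rc[1],4),round(rc[2],1),"z",np.median(q[:,2]).round(4))
E
python3 - <<'E'
from m import *
z,c,T,P,ok=meas("pics/w1.npz")
lev(P,ok,.05,.068); lev(P,ok,.078,.135);lev(P,ok,.098,.135);lev(P,ok,.115,.135,20)
E
```

```text
rack ((0.5166275501251221, -0.0495796725153923), (0.09699562191963196, 0.03344607353210449), 4.703269958496094) z pct [0.0094 0.012  0.0215]
rack ((0.4905388057231903, 0.1915368139743805), (0.10038349777460098, 0.3444954454898834), 11.4984712600708) z pct [0.0114 0.0132 0.0191]
lev 0.05 [296, 158, 46, 36, 328] circ [0.4981 0.1472] 0.0279 rect [0.4992 0.1401] [0.0552 0.0409] 9.9 z 0.062
lev 0.05 [301, 224, 39, 10, 202] circ [0.4825 0.2098] 0.0251 rect [0.4826 0.2077] [0.05   0.0041] 4.0 z 0.0594
lev 0.05 [304, 286, 28, 16, 205] circ [0.4649 0.3126] 0.0194 rect [0.4661 0.3046] [0.0385 0.0161] 8.6 z 0.0593
lev 0.078 [292, 84, 48, 50, 1877] circ [0.5187 0.0647] 0.0259 rect [0.5184 0.0647] [0.0504 0.0502] 9.9 z 0.1054
lev 0.078 [312, 179, 14, 14, 145] circ [0.4982 0.1472] 0.0079 rect [0.4981 0.1467] [0.0142 0.0153] 67.0 z 0.0843
lev 0.078 [297, 232, 43, 43, 1455] circ [0.4813 0.2298] 0.0319 rect [0.4815 0.2307] [0.0478 0.0476] 4.0 z 0.0912
lev 0.078 [300, 298, 36, 44, 1225] circ [0.4645 0.3164] 0.0225 rect [0.4644 0.316 ] [0.0438 0.0415] 13.8 z 0.1124
lev 0.098 [298, 90, 36, 38, 1039] circ [0.5186 0.0644] 0.018 rect [0.5186 0.0647] [0.0348 0.0349] 4.5 z 0.1065
lev 0.098 [300, 309, 36, 33, 926] circ [0.4645 0.3164] 0.0225 rect [0.4644 0.316 ] [0.0438 0.0415] 13.8 z 0.1144
lev 0.115 [305, 319, 26, 22, 414] circ [0.4643 0.3164] 0.0162 rect [0.4647 0.3167] [0.0308 0.0309] 2.1 z 0.1171
```

```bash
python3 -m jog '[0.395,0.045,0,0,0,0,1, 0.395,0.045,0,0,0,0,1, 0.395,0.045,0,0,0,0,1, 0.395,0.045,0,0,0,0,1, 0.395,0.045,0,0,0,0,1, 0.395,0.045,0,0,0,0,1, 0.395,0.045,0,0,0,0,1, 0.395,0.045,0,0,0,0,1, 0.395,0.045,0,0,0,0,1, 0.395,0.045,0,0,0,0,1, 0.395,0.045,0,0,0,0,1, 0.395,0.045,0,0,0,0,1, 0.395,0.045,0,0,0,0,1]'
python3 - <<'E'
from m import *
s=sensors.state();print(s["joints"].round(1),abs(s["qd"]).max(),s["tool_pos"],s["eef_rot"][:,0])
p,d=optics.snapshot("wrist");cv2.imwrite("pics/w2.png",p[:,:,::-1]);np.savez("pics/w2.npz",p=p,d=d,eef_rot=s["eef_rot"],tool_pos=s["tool_pos"])
z,c,T,P,ok=meas("pics/w2.npz")
# bay floors
lev(P,ok,.005,.0135,300); lev(P,ok,.0155,.03,300)
E
```

```text
clock: 2.65
tool_pos: [0.538, -0.2573, 0.2507]
eef_rot: [[0.204, -0.979, 0.0], [-0.979, -0.204, 0.0], [-0.0, -0.0, -1.0]]
contact_force: [-0.7, 0.5, 0.4]
grip_width: 1.005
[-10.6  19.7  19.   -0.  -89.3  22.3] 0.9224949154243471 [ 0.5380246  -0.25725159  0.2507205 ] [ 2.03588463e-01 -9.79056524e-01 -2.44913659e-04]
rack ((0.5272282958030701, -0.20427028834819794), (0.0964163988828659, 0.34331682324409485), 3.6546852588653564) z pct [0.0094 0.0112 0.0212]
lev 0.005 [300, 78, 64, 65, 3186] circ [ 0.5356 -0.3317] 0.0507 rect [ 0.5354 -0.3317] [0.0725 0.0715] 3.6 z 0.0106
lev 0.005 [293, 146, 59, 58, 2662] circ [ 0.5297 -0.2465] 0.0503 rect [ 0.5299 -0.2465] [0.0724 0.0716] 3.9 z 0.0105
lev 0.005 [287, 207, 55, 50, 2182] circ [ 0.5237 -0.1614] 0.0492 rect [ 0.5244 -0.1608] [0.0722 0.0702] 3.7 z 0.0105
lev 0.005 [281, 260, 52, 45, 1804] circ [ 0.5184 -0.0752] 0.0498 rect [ 0.5188 -0.0747] [0.0723 0.07  ] 3.7 z 0.0104
lev 0.005 [261, 329, 60, 24, 713] circ [0.5234 0.0338] 0.0504 rect [0.5221 0.0419] [0.0984 0.042 ] 10.6 z 0.0119
lev 0.0155 [272, 70, 103, 242, 6296] circ [ 0.5265 -0.2047] 0.1769 rect [ 0.5272 -0.2043] [0.0964 0.3433] 3.7 z 0.0203
```

View pics/w2.png

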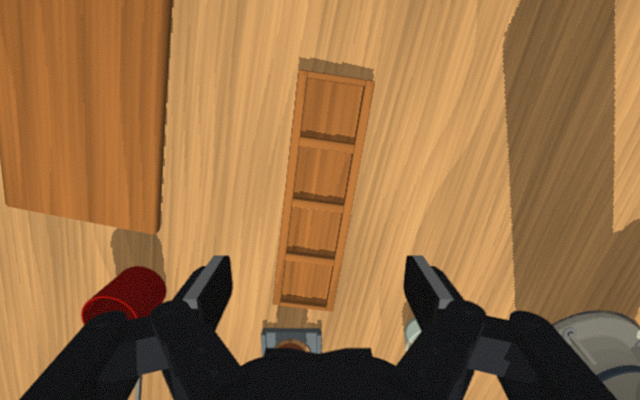

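Bay floors measured at z≈0.0105, serving rack centre (0.5272,-0.2043), yaw 3.65°. I'll start with the jar.

```bash
python3 -m jog '[-0.319,-0.0467,0,0,0,0,1, -0.319,-0.0467,0,0,0,0,1, -0.319,-0.0467,0,0,0,0,1, -0.319,-0.0467,0,0,0,0,1, -0.319,-0.0467,0,0,0,0,1, -0.319,-0.0467,0,0,0,0,1, -0.319,-0.0467,0,0,0,0,1, -0.319,-0.0467,0,0,0,0,1, -0.319,-0.0467,0,0,0,0,1, -0.319,-0.0467,0,0,0,0,1, -0.319,-0.0467,0.04,0,0,0,1, -0.319,-0.0467,0.08,0,0,0,1, -0.319,-0.0467,0.12,0,0,0,1, -0.319,-0.0467,0.15,0,0,0,1, -0.319,-0.0467,0.18,0,0,0,1, -0.319,-0.0467,0.2,0,0,0,1, -0.319,-0.0467,0.209,0,0,0,1, -0.319,-0.0467,0.209,0,0,0,1, -0.319,-0.0467,0.209,0,0,0,1]'
```

```text
clock: 4.28
tool_pos: [0.5196, 0.0634, 0.0427]
eef_rot: [[0.203, -0.979, 0.001], [-0.979, -0.203, -0.0], [0.0, -0.001, -1.0]]
contact_force: [0.6, -0.2, 0.9]
grip_width: 0.998
```

```bash
python3 -m jog '[0,0,0,0,0,0,0, 0,0,0,0,0,0,0, 0,0,0,0,0,0,0, 0,0,0,0,0,0,0, 0,0,0,0,0,0,0, 0,0,0,0,0,0,0, 0,0,0,0,0,0,0, 0,0,0,0,0,0,0, 0,0,0,0,0,0,0, 0,0,0,0,0,0,0]'; python3 -m jog '[0,0,0,0,0,0,0, 0,0,0,0,0,0,0, 0,0,-0.01,0,0,0,0, 0,0,-0.02,0,0,0,0, 0,0,-0.03,0,0,0,0, 0,0,-0.04,0,0,0,0]'
```

```text
clock: 5.12
tool_pos: [0.5198, 0.0637, 0.0435]
eef_rot: [[0.203, -0.979, 0.003], [-0.979, -0.203, 0.0], [0.0, -0.003, -1.0]]
contact_force: [-2.6, -0.5, 8.0]
grip_width: 0.578
clock: 5.62
tool_pos: [0.5192, 0.0636, 0.0831]
eef_rot: [[0.202, -0.979, 0.001], [-0.979, -0.202, 0.0], [-0.0, -0.001, -1.0]]
contact_force: [-0.5, 0.5, -2.2]
grip_width: 0.581
```

```bash
python3 -m jog '[0.035,0.0072,0,0,0,2,0, 0.07,0.0143,0,0,0,4,0, 0.105,0.0215,0,0,0,6,0, 0.1387,0.0286,0,0,0,8,0, 0.1387,0.0286,0,0,0,8,0, 0.1387,0.0286,0,0,0,8,0, 0.1387,0.0286,0.015,0,0,8,0, 0.1387,0.0286,0.03,0,0,8,0, 0.1387,0.0286,0.038,0,0,8,0, 0.1387,0.0286,0.042,0,0,8,0, 0.1387,0.0286,0.044,0,0,8,0, 0.1387,0.0286,0.044,0,0,8,0, 0.1387,0.0286,0.044,0,0,8,0]'
```

```text
clock: 6.7
tool_pos: [0.5198, -0.0778, 0.0384]
eef_rot: [[0.065, -0.998, 0.001], [-0.998, -0.065, -0.0], [0.0, -0.001, -1.0]]
contact_force: [-0.5, -0.7, -2.5]
grip_width: 0.579
```

```bash
python3 -m jog '[0,0,0.0007,0,0,0,0, 0,0,0.0015,0,0,0,0, 0,0,0.0015,0,0,0,0]';  python3 -m jog '[0,0,0,0,0,0,0.7, 0,0,0,0,0,0,0.8, 0,0,0,0,0,0,1, 0,0,0,0,0,0,1, 0,0,0,0,0,0,1, 0,0,0,0,0,0,1, 0,0,-0.03,0,0,0,1, 0,0,-0.07,0,0,0,1, 0,0,-0.11,0,0,0,1, 0,0,-0.15,0,0,0,1, 0,0,-0.15,0,0,0,1, 0,0,-0.15,0,0,0,1]'
```

```text
clock: 6.95
tool_pos: [0.5198, -0.0781, 0.0376]
eef_rot: [[0.065, -0.998, 0.002], [-0.998, -0.065, -0.0], [0.0, -0.002, -1.0]]
contact_force: [-2.6, 0.6, 5.4]
grip_width: 0.581
clock: 7.95
tool_pos: [0.5207, -0.078, 0.189]
eef_rot: [[0.064, -0.998, 0.006], [-0.998, -0.064, 0.001], [-0.0, -0.006, -1.0]]
contact_force: [-0.2, 0.2, -1.2]
grip_width: 1.0
```

```bash
python3 -m jog '[-0.226,0.0081,0,0,0,-8,1, -0.226,0.0081,0,0,0,-8,1, -0.226,0.0081,0,0,0,-8,1, -0.226,0.0081,0,0,0,-8,1, -0.226,0.0081,0,0,0,-8,1, -0.226,0.0081,0,0,0,-8,1, -0.226,0.0081,0,0,0,-8,1, -0.226,0.0081,0,0,0,-8,1, -0.226,0.0081,0.04,0,0,-8,1, -0.226,0.0081,0.08,0,0,-8,1, -0.226,0.0081,0.11,0,0,-8,1, -0.226,0.0081,0.135,0,0,-8,1, -0.226,0.0081,0.15,0,0,-8,1, -0.226,0.0081,0.158,0,0,-8,1, -0.226,0.0081,0.158,0,0,-8,1, -0.226,0.0081,0.158,0,0,-8,1]'; python3 -m jog '[0,0,0,0,0,0,0, 0,0,0,0,0,0,0, 0,0,0,0,0,0,0, 0,0,0,0,0,0,0, 0,0,0,0,0,0,0, 0,0,0,0,0,0,0, 0,0,0,0,0,0,0, 0,0,0,0,0,0,0, 0,0,0,0,0,0,0, 0,0,0,0,0,0,0, 0,0,0,0,0,0,0]'
```

```text
clock: 9.28
tool_pos: [0.4968, 0.1463, 0.0285]
eef_rot: [[0.202, -0.979, 0.0], [-0.979, -0.202, -0.0], [0.0, 0.0, -1.0]]
contact_force: [0.5, -0.2, 0.7]
grip_width: 1.0
clock: 10.2
tool_pos: [0.4979, 0.1475, 0.0302]
eef_rot: [[0.203, -0.979, 0.004], [-0.979, -0.203, 0.001], [-0.001, -0.004, -1.0]]
contact_force: [-1.6, -0.6, 6.8]
grip_width: 0.628
```

```bash
python3 -m jog '[0,0,-0.02,0,0,0,0, 0,0,-0.05,0,0,0,0, 0,0,-0.085,0,0,0,0, 0,0,-0.115,0,0,0,0, 0.035,0.004,-0.115,0,0,1,0, 0.07,0.008,-0.115,0,0,2,0, 0.105,0.0125,-0.115,0,0,3,0, 0.14,0.0165,-0.115,0,0,4,0, 0.175,0.0205,-0.115,0,0,5,0, 0.21,0.025,-0.115,0,0,6,0, 0.245,0.029,-0.115,0,0,7,0, 0.28,0.033,-0.115,0,0,8,0, 0.3083,0.0365,-0.115,0,0,8,0, 0.3083,0.0365,-0.115,0,0,8,0, 0.3083,0.0365,-0.115,0,0,8,0, 0.3083,0.0365,-0.115,0,0,8,0]'
```

```text
clock: 11.53
tool_pos: [0.5229, -0.1621, 0.1431]
eef_rot: [[0.064, -0.998, -0.0], [-0.998, -0.064, 0.001], [-0.001, 0.0, -1.0]]
contact_force: [-0.3, -0.2, -1.7]
grip_width: 0.626
```

```bash
python3 -m jog '[0,-0.0015,0.03,0,0,0,0, 0,-0.0015,0.06,0,0,0,0, 0,-0.0015,0.085,0,0,0,0, 0,-0.0015,0.105,0,0,0,0, 0,-0.0015,0.113,0,0,0,0, 0,-0.0015,0.117,0,0,0,0, 0,-0.0015,0.118,0,0,0,0, 0,-0.0015,0.118,0,0,0,0, 0,-0.0015,0.118,0,0,0,0]'
```

```text
clock: 12.28
tool_pos: [0.5258, -0.1622, 0.0267]
eef_rot: [[0.065, -0.998, 0.003], [-0.998, -0.065, -0.0], [0.001, -0.003, -1.0]]
contact_force: [-0.8, -1.0, -1.4]
grip_width: 0.62
```

```bash
python3 -m jog '[0,0,0.001,0,0,0,0, 0,0,0.002,0,0,0,0, 0,0,0.002,0,0,0,0]'
```

```text
clock: 12.53
tool_pos: [0.5254, -0.1624, 0.0243]
eef_rot: [[0.064, -0.998, 0.002], [-0.998, -0.064, -0.0], [0.0, -0.002, -1.0]]
contact_force: [-1.3, 1.0, 3.4]
grip_width: 0.621
```

Contact with the floor. Releasing and rising.

```bash
python3 -m jog '[0,0,0,0,0,0,0.75, 0,0,0,0,0,0,0.85, 0,0,0,0,0,0,1, 0,0,0,0,0,0,1, 0,0,0,0,0,0,1, 0,0,0,0,0,0,1, 0,0,-0.03,0,0,0,1, 0,0,-0.07,0,0,0,1, 0,0,-0.11,0,0,0,1, 0,0,-0.15,0,0,0,1, 0,0,-0.165,0,0,0,1, 0,0,-0.165,0,0,0,1]'
python3 - <<'E'
from m import *
s=sensors.state()
p,d=optics.snapshot("top");c,T=cam("top");P=cloud(c,T,d);X,Y=P[...,0],P[...,1]
ok=(d>0)&(X>.4)&(X<.62)&(Y>-.4)&(Y<.4);lev(P,ok,.05,.125,30)
cv2.imwrite("pics/top1.png",cv2.resize(p[130:270,130:510,::-1],None,fx=2,fy=2))
E
```

```text
clock: 13.53
tool_pos: [0.5272, -0.163, 0.1937]
eef_rot: [[0.065, -0.998, 0.01], [-0.998, -0.065, -0.002], [0.002, -0.009, -1.0]]
contact_force: [-0.1, 0.2, 0.1]
grip_width: 0.999
lev 0.05 [399, 176, 12, 25, 217] circ [ 0.5244 -0.1664] 0.0275 rect [ 0.5246 -0.1752] [0.0545 0.0288] 1.1 z 0.0607
lev 0.05 [208, 198, 27, 25, 601] circ [0.4809 0.2305] 0.0332 rect [0.4803 0.23  ] [0.049  0.0483] 3.6 z 0.0891
lev 0.05 [166, 207, 28, 21, 465] circ [0.4635 0.3156] 0.0219 rect [0.4637 0.3161] [0.0419 0.0423] 58.7 z 0.1109
```

View pics/top1.png

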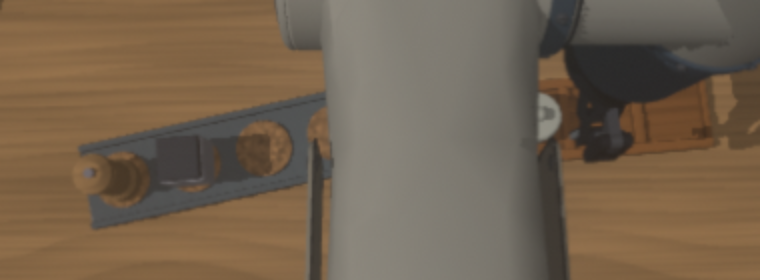

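The top view crop shows the arm over the middle. The cellar is upright in its bay at (545,115), and the tin and mill haven't moved. Next, the tin.

```bash
python3 -m jog '[-0.3945,0.0184,0,0,0,0,1, -0.3945,0.0184,0,0,0,0,1, -0.3945,0.0184,0,0,0,0,1, -0.3945,0.0184,0,0,0,0,1, -0.3945,0.0184,0,0,0,0,1, -0.3945,0.0184,0,0,0,0,1, -0.3945,0.0184,0,0,0,0,1, -0.3945,0.0184,0,0,0,0,1, -0.3945,0.0184,0,0,0,0,1, -0.3945,0.0184,0,0,0,0,1, -0.3945,0.0184,0,0,0,0,1, -0.3945,0.0184,0,0,0,0,1, -0.3945,0.0184,0.04,0,0,0,1, -0.3945,0.0184,0.08,0,0,0,1, -0.3945,0.0184,0.11,0,0,0,1, -0.3945,0.0184,0.135,0,0,0,1, -0.3945,0.0184,0.148,0,0,0,1, -0.3945,0.0184,0.152,0,0,0,1, -0.3945,0.0184,0.152,0,0,0,1, -0.3945,0.0184,0.152,0,0,0,1]'; python3 -m jog '[0,0,0,0,0,0,0, 0,0,0,0,0,0,0, 0,0,0,0,0,0,0, 0,0,0,0,0,0,0, 0,0,0,0,0,0,0, 0,0,0,0,0,0,0, 0,0,0,0,0,0,0, 0,0,0,0,0,0,0, 0,0,0,0,0,0,0, 0,0,0,0,0,0,0, 0,0,0,0,0,0,0]'
```

```text
clock: 15.25
tool_pos: [0.4816, 0.2299, 0.0369]
eef_rot: [[0.064, -0.998, 0.001], [-0.998, -0.064, 0.0], [-0.0, -0.001, -1.0]]
contact_force: [0.0, -0.1, 0.1]
grip_width: 0.998
clock: 16.17
tool_pos: [0.4818, 0.2308, 0.0375]
eef_rot: [[0.065, -0.998, 0.002], [-0.998, -0.065, 0.001], [-0.001, -0.002, -1.0]]
contact_force: [-0.9, 0.3, 5.8]
grip_width: 0.571
```

```bash
python3 -m jog '[0,0,-0.02,0,0,0,0, 0,0,-0.05,0,0,0,0, 0,0,-0.085,0,0,0,0, 0,0,-0.115,0,0,0,0, 0.035,-0.0013,-0.115,0,0,0,0, 0.07,-0.0025,-0.115,0,0,0,0, 0.105,-0.0038,-0.115,0,0,0,0, 0.14,-0.005,-0.115,0,0,0,0, 0.18,-0.0065,-0.115,0,0,0,0, 0.22,-0.008,-0.115,0,0,0,0, 0.26,-0.0094,-0.115,0,0,0,0, 0.3,-0.0108,-0.115,0,0,0,0, 0.34,-0.0122,-0.115,0,0,0,0, 0.38,-0.0137,-0.115,0,0,0,0, 0.415,-0.015,-0.115,0,0,0,0, 0.45,-0.0162,-0.115,0,0,0,0, 0.4788,-0.0172,-0.115,0,0,0,0, 0.4788,-0.0172,-0.115,0,0,0,0, 0.4788,-0.0172,-0.115,0,0,0,0, 0.4788,-0.0172,-0.115,0,0,0,0]'
```

```text
clock: 17.83
tool_pos: [0.5285, -0.2461, 0.1506]
eef_rot: [[0.064, -0.998, -0.001], [-0.998, -0.064, 0.001], [-0.001, 0.001, -1.0]]
contact_force: [0.4, 0.0, -1.8]
grip_width: 0.57
```

Down 0.118 to about z=0.0325, then check.

```bash
python3 -m jog '[0,-0.001,0.03,0,0,0,0, 0,-0.001,0.06,0,0,0,0, 0,-0.001,0.085,0,0,0,0, 0,-0.001,0.105,0,0,0,0, 0,-0.001,0.113,0,0,0,0, 0,-0.001,0.117,0,0,0,0, 0,-0.001,0.118,0,0,0,0, 0,-0.001,0.118,0,0,0,0, 0,-0.001,0.118,0,0,0,0]'; python3 -m jog '[0,0,0,0,0,0,0, 0,0,0,0,0,0,0]'
```

```text
clock: 18.58
tool_pos: [0.531, -0.2465, 0.0348]
eef_rot: [[0.065, -0.998, 0.003], [-0.998, -0.065, -0.001], [0.001, -0.003, -1.0]]
contact_force: [1.1, -0.1, -1.7]
grip_width: 0.57
clock: 18.75
tool_pos: [0.5305, -0.2466, 0.0341]
eef_rot: [[0.064, -0.998, 0.002], [-0.998, -0.064, -0.0], [0.0, -0.002, -1.0]]
contact_force: [0.3, -0.3, -1.4]
grip_width: 0.57
```

```bash
python3 -m jog '[0,0,0.001,0,0,0,0, 0,0,0.002,0,0,0,0, 0,0,0.002,0,0,0,0]'
```

```text
clock: 19.0
tool_pos: [0.5301, -0.2466, 0.0315]
eef_rot: [[0.064, -0.998, 0.001], [-0.998, -0.064, -0.0], [0.0, -0.0, -1.0]]
contact_force: [-0.6, 0.6, 0.5]
grip_width: 0.569
```

```bash
python3 -m jog '[0,0,0,0,0,0,0.75, 0,0,0,0,0,0,0.85, 0,0,0,0,0,0,1, 0,0,0,0,0,0,1, 0,0,0,0,0,0,1, 0,0,0,0,0,0,1, 0,0,-0.03,0,0,0,1, 0,0,-0.07,0,0,0,1, 0,0,-0.11,0,0,0,1, 0,0,-0.15,0,0,0,1, 0,0,-0.16,0,0,0,1, 0,0,-0.16,0,0,0,1, 0,0,-0.16,0,0,0,1]'; python3 -m jog '[-0.566,0.0283,0,0,0,0,1, -0.566,0.0283,0,0,0,0,1, -0.566,0.0283,0,0,0,0,1, -0.566,0.0283,0,0,0,0,1, -0.566,0.0283,0,0,0,0,1, -0.566,0.0283,0,0,0,0,1, -0.566,0.0283,0,0,0,0,1, -0.566,0.0283,0,0,0,0,1, -0.566,0.0283,0,0,0,0,1, -0.566,0.0283,0,0,0,0,1, -0.566,0.0283,0,0,0,0,1, -0.566,0.0283,0,0,0,0,1, -0.566,0.0283,0,0,0,0,1, -0.566,0.0283,0,0,0,0,1, -0.566,0.0283,0,0,0,0,1, -0.566,0.0283,0,0,0,0,1, -0.566,0.0283,0,0,0,0,1, -0.566,0.0283,0,0,0,0,1]'
```

```text
clock: 20.08
tool_pos: [0.5302, -0.2463, 0.1919]
eef_rot: [[0.064, -0.998, 0.002], [-0.998, -0.064, 0.0], [0.0, -0.002, -1.0]]
contact_force: [0.1, 0.2, -0.2]
grip_width: 1.002
clock: 21.58
tool_pos: [0.4652, 0.3155, 0.1906]
eef_rot: [[0.063, -0.998, -0.001], [-0.998, -0.063, -0.001], [0.001, 0.001, -1.0]]
contact_force: [0.6, -0.8, -0.1]
grip_width: 0.998
```

```bash
python3 -m jog '[-0.001,0.0005,0.03,0,0,0,1, -0.001,0.0005,0.06,0,0,0,1, -0.001,0.0005,0.09,0,0,0,1, -0.001,0.0005,0.115,0,0,0,1, -0.001,0.0005,0.13,0,0,0,1, -0.001,0.0005,0.1335,0,0,0,1, -0.001,0.0005,0.1335,0,0,0,1, -0.001,0.0005,0.1335,0,0,0,1, -0.001,0.0005,0.1335,0,0,0,0, -0.001,0.0005,0.1335,0,0,0,0, -0.001,0.0005,0.1335,0,0,0,0, -0.001,0.0005,0.1335,0,0,0,0, -0.001,0.0005,0.1335,0,0,0,0, -0.001,0.0005,0.1335,0,0,0,0, -0.001,0.0005,0.1335,0,0,0,0, -0.001,0.0005,0.1335,0,0,0,0, -0.001,0.0005,0.1335,0,0,0,0, -0.001,0.0005,0.1335,0,0,0,0, -0.001,0.0005,0.1335,0,0,0,0, -0.001,0.0005,0.1335,0,0,0,0]'
```

```text
clock: 23.25
tool_pos: [0.4651, 0.318, 0.0588]
eef_rot: [[0.065, -0.998, 0.001], [-0.998, -0.065, 0.001], [-0.001, -0.001, -1.0]]
contact_force: [-2.0, -0.7, 5.8]
grip_width: 0.488
```

```bash
python3 -m jog '[0,0,-0.02,0,0,0,0, 0,0,-0.05,0,0,0,0, 0,0,-0.085,0,0,0,0, 0,0,-0.11,0,0,0,0, 0.03,-0.0013,-0.11,0,0,0,0, 0.07,-0.003,-0.11,0,0,0,0, 0.11,-0.0048,-0.11,0,0,0,0, 0.15,-0.0065,-0.11,0,0,0,0, 0.19,-0.0083,-0.11,0,0,0,0, 0.23,-0.01,-0.11,0,0,0,0, 0.27,-0.0117,-0.11,0,0,0,0, 0.31,-0.0135,-0.11,0,0,0,0, 0.35,-0.0152,-0.11,0,0,0,0, 0.39,-0.017,-0.11,0,0,0,0, 0.43,-0.0187,-0.11,0,0,0,0, 0.46,-0.02,-0.11,0,0,0,0, 0.48,-0.0209,-0.11,0,0,0,0, 0.48,-0.0209,-0.11,0,0,0,0]'; python3 -m jog '[0.03,-0.0013,0,0,0,0,0, 0.07,-0.003,0,0,0,0,0, 0.11,-0.0048,0,0,0,0,0, 0.145,-0.0063,0,0,0,0,0, 0.1716,-0.0074,0,0,0,0,0, 0.1716,-0.0074,0,0,0,0,0, 0.1716,-0.0074,0,0,0,0,0, 0.1716,-0.0074,0,0,0,0,0]'
```

```text
clock: 24.75
tool_pos: [0.516, -0.1635, 0.1668]
eef_rot: [[0.06, -0.998, -0.002], [-0.998, -0.06, -0.001], [0.0, 0.002, -1.0]]
contact_force: [0.7, -0.2, -1.9]
grip_width: 0.487
clock: 25.42
tool_pos: [0.5347, -0.3303, 0.1671]
eef_rot: [[0.064, -0.998, -0.001], [-0.998, -0.064, 0.001], [-0.001, 0.001, -1.0]]
contact_force: [-0.4, -0.3, -1.2]
grip_width: 0.485
```

Down from z=0.167 to about 0.0545.

```bash
python3 -m jog '[0.001,0,0.03,0,0,0,0, 0.001,0,0.06,0,0,0,0, 0.001,0,0.085,0,0,0,0, 0.001,0,0.102,0,0,0,0, 0.001,0,0.109,0,0,0,0, 0.001,0,0.112,0,0,0,0, 0.001,0,0.1125,0,0,0,0, 0.001,0,0.1125,0,0,0,0, 0.001,0,0.1125,0,0,0,0, 0.001,0,0.1125,0,0,0,0, 0.001,0,0.1125,0,0,0,0]'
```

```text
clock: 26.33
tool_pos: [0.5354, -0.332, 0.0561]
eef_rot: [[0.064, -0.998, 0.002], [-0.998, -0.064, -0.001], [0.001, -0.001, -1.0]]
contact_force: [-0.5, -0.3, -1.0]
grip_width: 0.48
```

```bash
python3 -m jog '[0,0,0.001,0,0,0,0, 0,0,0.002,0,0,0,0, 0,0,0.002,0,0,0,0]'
```

```text
clock: 26.58
tool_pos: [0.5348, -0.3319, 0.053]
eef_rot: [[0.064, -0.998, -0.0], [-0.998, -0.064, 0.0], [-0.0, 0.0, -1.0]]
contact_force: [0.6, -0.1, -1.9]
grip_width: 0.483
```

```bash
python3 -m jog '[0,0,0.0007,0,0,0,0, 0,0,0.0015,0,0,0,0, 0,0,0.0015,0,0,0,0]'
```

```text
clock: 26.83
tool_pos: [0.535, -0.3324, 0.0529]
eef_rot: [[0.065, -0.998, 0.001], [-0.998, -0.065, -0.001], [0.001, -0.001, -1.0]]
contact_force: [-2.6, 0.5, 5.1]
grip_width: 0.484
```

```bash
python3 -m jog '[0,0,0,0,0,0,0.65, 0,0,0,0,0,0,0.8, 0,0,0,0,0,0,1, 0,0,0,0,0,0,1, 0,0,0,0,0,0,1, 0,0,0,0,0,0,1, 0,0,-0.03,0,0,0,1, 0,0,-0.07,0,0,0,1, 0,0,-0.11,0,0,0,1, 0,0,-0.15,0,0,0,1, 0,0,-0.19,0,0,0,1, -0.03,0,-0.2,0,0,0,1, -0.06,0,-0.2,0,0,0,1, -0.075,0,-0.2,0,0,0,1, -0.075,0,-0.2,0,0,0,1, -0.075,0,-0.2,0,0,0,1, -0.075,0,-0.2,0,0,0,1, -0.075,0,-0.2,0,0,0,1]'
python3 - <<'E'
from m import *
s=sensors.state();print(s["tool_pos"])
p,d=optics.snapshot("wrist");cv2.imwrite("pics/w3.png",p[:,:,::-1]);np.savez("pics/w3.npz",p=p,d=d,eef_rot=s["eef_rot"],tool_pos=s["tool_pos"])
z,c,T,P,ok=meas("pics/w3.npz")
a=np.radians(3.65);R=np.array([[np.cos(a),-np.sin(a)],[np.sin(a),np.cos(a)]])
Q=P.copy();Q[...,:2]=(P[...,:2]-[.5272,-.2043])@R   # rack frame
ok&=abs(Q[...,1])<.17
lev(Q,ok,.055,.13);lev(Q,ok,.066,.13); lev(Q,ok,.09,.13,20);lev(Q,ok,.108,.13,20)
E
```

```text
clock: 28.33
tool_pos: [0.53, -0.2577, 0.2513]
eef_rot: [[0.063, -0.998, -0.001], [-0.998, -0.063, -0.0], [-0.0, 0.001, -1.0]]
contact_force: [0.3, -0.1, -0.4]
grip_width: 1.0
[ 0.52997448 -0.25774584  0.25128184]
rack ((0.5260566473007202, -0.15906210243701935), (0.1064039096236229, 0.4343099296092987), 1.7282360792160034) z pct [0.0096 0.018  0.0213]
lev 0.055 [297, 86, 43, 46, 1528] circ [-0.0014 -0.1293] 0.0219 rect [-0.0017 -0.1294] [0.0427 0.0423] 43.4 z 0.1094
lev 0.055 [296, 163, 43, 45, 1846] circ [-0.0005 -0.0427] 0.0333 rect [-0.0002 -0.0428] [0.0478 0.05  ] 89.9 z 0.0853
lev 0.055 [296, 225, 42, 39, 1230] circ [0.0004 0.0409] 0.0274 rect [0.0006 0.0406] [0.053  0.0525] 49.0 z 0.0624
lev 0.055 [298, 283, 38, 49, 1457] circ [0.     0.1262] 0.0259 rect [0.0014 0.1231] [0.051  0.0436] 20.8 z 0.0843
lev 0.066 [297, 86, 43, 46, 1528] circ [-0.0014 -0.1293] 0.0219 rect [-0.0017 -0.1294] [0.0427 0.0423] 43.4 z 0.1094
lev 0.066 [296, 165, 43, 43, 1771] circ [-0.0008 -0.0429] 0.0332 rect [-0.0002 -0.0428] [0.0477 0.05  ] 89.9 z 0.0853
lev 0.066 [311, 244, 12, 12, 120] circ [0.0003 0.0408] 0.0076 rect [0.0003 0.0403] [0.0139 0.0128] 0.3 z 0.0777
lev 0.066 [298, 288, 38, 44, 1296] circ [0.0002 0.1261] 0.0258 rect [0.0002 0.1228] [0.0434 0.0508] 85.5 z 0.0886
lev 0.09 [297, 86, 43, 46, 1528] circ [-0.0014 -0.1293] 0.0219 rect [-0.0017 -0.1294] [0.0427 0.0423] 43.4 z 0.1094
lev 0.09 [303, 304, 28, 28, 628] circ [0.     0.1268] 0.0183 rect [1.000e-04 1.269e-01] [0.0353 0.0354] 20.8 z 0.1002
lev 0.108 [300, 90, 37, 38, 962] circ [-0.0014 -0.129 ] 0.0183 rect [-0.0013 -0.1293] [0.0343 0.0349] 57.4 z 0.1109
```

View pics/w3.png

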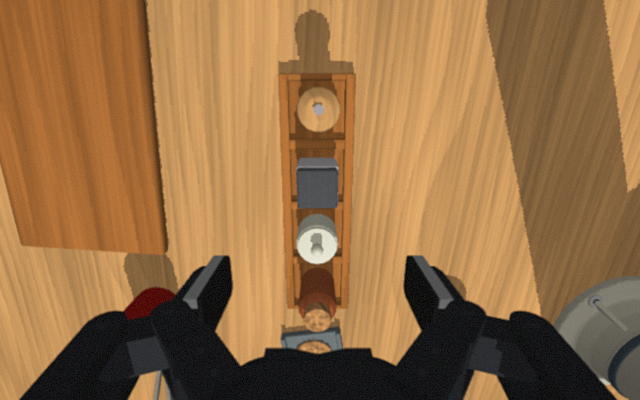

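The wrist view shows all four pots upright in their bays: mill (318,108), tin (318,185), cellar (317,243), jar (318,315). Each is within about 2 mm of its bay centre, and top heights are consistent with pots standing on the floors. Handing in.

```bash
python3 -c "
from plant import manip;print(manip.hand_in())"
```

```text
the job is handed in; nothing more can be done
None
```

All four pots are in the serving rack in reverse order, and I handed the job in at about 28 s of robot time. From the robot's left, the row was mill, tin, cellar, jar. It is now jar, cellar, tin, mill.

- **Position:** in the last wrist view every pot was within about 2 mm of its bay centre along both rack axes. The worst was the mill, at (-1.4, -1.7) mm.
- **Height and tilt:** I didn't measure the undersides or tilt directly. The tops of the jar, tin and cellar were within about 2 mm of what pots standing on the 10 mm floors would show. For the mill I only have a median over its domed head (111 mm against a 115 mm peak). All four look upright in that picture.
- **Contact:** the gripper was open and well clear of everything, with the tool at z = 0.25 m. Wrist force readings stayed at 8 N or below at the end of every move.
- **Not checked:** I took no second picture to confirm the pots were still. The one top view taken partway was mostly blocked by the arm, so the final check rests on the single wrist view. No check failed or disagreed.

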